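# Clear the hutch gate's swing, unbolt its sagging bolt and hold it ajar

## Robot

A 7-joint arm with a two-finger parallel gripper is mounted at the origin on a cart in front of the work surface, level with it; the furniture and walls round the work are solid. World frame = base frame: x ahead of the robot, y to its left, z up, the work surface at z = 0. Lengths are in m, angles in rad, forces in N, time in s.
With the tool pointing down it reaches from about 0.425 to 0.875 m from the base axis. Payload 8.4 kg.
Tool frame: the origin (TCP) lies on the centre line of the jaws, within the pads' length; the fingertips stand 14 mm ahead of it and the grasp point (between the pads) lies 5 mm behind it; y points along the fingers, z is the direction in which the jaws open and shut, and the axes are right-handed (so a half turn about y gives the same grasp; the last joint's range is limited). The gripper opens to 87 mm and grips with 3 to 60 N. Pads are 19 mm wide; open, the fingers measure 117 mm over their backs; the gripper's body (75 mm by 190 mm) begins 51 mm behind the grasp point.
Start: joints at [-1.332, 0.333, 0.04, 1.465, -0.013, 1.343, -0.059], TCP at [0.215, 0.613, 0.237] pointing down, gripper open.
Joint ranges: [-2.58, 2.58], [-0.38, 2.09], [-1.3, 1.39], [0.25, 2.4], [-1.5, 4.64], [0.08, 2.09], [-2.65, 2.65]. Speed limits (rad/s): [2.22, 2.22, 2.79, 2.79, 3.14, 3.14, 3.14].

## Interface

Orientations are given as a unit quaternion [x, y, z, w].
In Python, from plant import bot gives the robot as it stands. The module is installed in compiled form; this text tells all that it offers.
- The arm moves only by the shell command python3 -m handwheel 'ROWS' [OPENING] [FORCE]. ROWS is JSON, a list of rows, each a list of 6 numbers: the shift along the tool's x, y, z in cm, then the turn, a rotation vector about the tool's x, y, z in rad. In form: [[x, y, z, ax, ay, az], ...]. A call has exactly 8 rows; each row is the pose to reach, as a shift and turn from the pose commanded when the call began, along the tool's axes at that moment; what a row does not reach only later rows make up. A row lasts 1/10 s, in which the tool goes at most 50 mm and 8.59 degrees, less where a joint would pass 70% of its speed; a pose out of reach is approached as far as the arm can. A call with a gripper value outside its range is refused whole. OPENING is the closure, from -1 (fully open) to 1 (shut), set as the call begins (- or left out, the last holds). The fingers move at their own pace and stop on an object; FORCE is the grip in N (left out, the last holds). Time passes only in rows, so rows that repeat a pose let the fingers close, or fill a call up. It gives the time, the measured TCP pose, the force and the opening at its end, in the units of the state.
- bot.state(): the state, without advancing time (a new reading comes with each control period).
- bot.capture(name): name is "scene" or "top" or "wrist"; returns the picture (420x560x3 uint8, red, green, blue); there is no depth.
- bot.calibration(name): a dict with "fovy" (degrees; the focal length in pixels is half the picture's height over the tangent of half this angle, whatever the lens; pixels are square), "cx", "cy" (the principal point, pixels), "distortion" ([k1, k2, p1, p2, k3] as OpenCV has them; the pictures are not rectified), "rvec" (rotation vector, rad) and "tvec" (3), from world to camera coordinates, as OpenCV has them. Camera axes: x right, y down, z forward; pixel columns grow to the right and rows downward; lengths in m; the calibration is good to about 2 mm. A picture is of the moment at which its call begins: read the wrist's pose just before it. calibration takes no time and is no camera call; for the wrist camera it gives the pose at the moment of the call.
- bot.finish_job(): hands the job in, once; it reports no verdict.
The state is a dict: "t": time; "q": joint angles; "dq": joint speeds; "joint_efforts": joint torques, N m; "eef_pos": TCP position; "ee_rot": TCP orientation; "ft_force": force on the tool from outside, world axes, zero at the start; "moment": the same for the moment, N m; "grip_width": finger opening in m.
Only numpy, scipy, OpenCV 4.12 (cv2) and the standard library are available. Lean on these libraries where they do the work, as an engineer would, in place of code of your own. Each camera call takes 0.05 s, during which the arm holds its last target. There are 200 camera calls.

## Task

A short round wooden billet lies in the way of the little hutch gate: first lay it in the groove on top of the two billets in the cradle, lined up with them so that it rests saddled between them, and let go of it. Then take the gate's bolt by its upright knob, lift the sagging bolt over the keeper's bent-up lip while pulling it fully back toward the hinge side, and swing the gate toward the robot. Finish while still gripping the knob, holding the self-closing gate still with its free edge about 9 cm out from shut; leave the nail tin, the tape roll and the mug where they are.

Things in the scene. Friction and masses are not known exactly. Their poses are not given: they have to be found in the camera images.
- hutch_frame: Fixed wooden gate frame: sole board 120 x 400 x 18 mm, posts at both ends up to z = 150 mm. Origin on the table under the middle of the gate; +y runs along the shut gate from the hinge post (right) to the latch post (left), -x is the robot's side, to which the gate opens. Hinge line at frame x 0, y -138 mm.
- gate_leaf (a joint): Swing of the gate in rad: 0 shut, grows as it opens toward the robot (counter-clockwise from above), up to 0.9. A spring shuts it, about 0.5 N m at 0 and 0.7 N m at 0.35 rad. The free edge is 275 mm from the hinge line, so 0.33 rad is about 9 cm open.
- gate_hinge (a point): Point on the gate's vertical hinge line, at the height of the gate's top, z = 150 mm.
- gate_edge (a point): Top of the gate's free edge, z = 150 mm, 275 mm from the hinge line; moves with the gate. The gate is 18 mm thick, pale wood.
- bolt (a joint): How far the bolt is pulled back, in m: 0 shut, grows as it slides along the gate toward the hinge, 0.055 fully back. Slight sliding friction (about 1 N); stays where left. It is clear of the keeper beyond 0.035.
- bolt_lift (a joint): How far the bolt is raised in its worn, over-tall staples, in m: 0 hanging down, 0.016 at most; it weighs 0.15 kg and falls if not held up. A step on its nose hangs 10 mm below the shank, caught 8 mm deep behind the keeper's lip: keep the bolt at least 10 mm up while it is pulled from 5 to 25 mm.
- bolt_knob (a point): Grip point on the bolt's upright knob, a vertical steel pin 16 mm thick that reaches 21 mm above this point; 185 mm above the table with the bolt down, 35 mm above the tops of gate and posts, 22 mm in front of the gate's middle plane, 213 mm from the hinge line with the bolt shut. Moves with bolt and gate.
- billet_loose: The loose billet lying on the table before the gate: pale wooden cylinder, 40 mm diameter, 120 mm long, about 0.1 kg. Origin at its centre, x along its axis (y and z may roll).
- cradle: Fixed cradle: base board 120 mm (x) by 125 mm (y), 10 mm thick, with a strip 16 mm wide and 16 mm high along each side; the strips stand 82 mm apart and hold two billets side by side along x. Origin on the table under its middle. A billet saddled on top has its centre at z = 64.6 mm, over the middle.
- billet_left: Lower billet in the cradle at its +y side, same size as the loose one, centre 30 mm above the table, x along its axis.
- billet_right: Lower billet in the cradle at its -y side, same size, centre 30 mm above the table, x along its axis.
- nail_tin: Bystander: open round tin of nails, 74 mm diameter, 55 mm high, origin under its middle. Leave alone.
- tape_roll: Bystander: flat roll of masking tape, 103 mm diameter, 25 mm high, origin under its middle. Leave alone.
- mug: Bystander: mug with a handle, 92 x 127 mm, 93 mm high, origin under its middle. Leave alone.
- keeper_lip (a point): Top middle of the keeper's bent-up lip, 4 mm thick along y, 110 mm above the table, fixed to the frame. The keeper is a box-shaped steel loop on the front of the latch post, 30 mm long, z = 93 to 147 mm, closed above, below and in front over its outer 22 mm; the lip closes the lower part of its mouth on the gate side.
Things that resemble listed ones, but are neither listed nor needed, are in the scene too. What is shaped like the billet_right but turquoise is not meant.

How it is judged:
By the outcome, as a careful person would: the job done as asked, in the order asked, and still so for the second after the job is handed in, while the arm keeps its last pose, push and grip.
It also fails if it takes over 48 s, if anything falls off the work surface, if the arm or the gripper's body presses on something with over 40 N, if the wrist force passes 120 N, or if a joint passes its speed limit or range.

## Working session

There is one attempt and no reset: what is moved stays moved. The work goes in short steps, Python scripts to look and compute and a shell command to move; the robot and the scene stay as the last step left them, time stands still between calls to the robot, and variables do not carry over. Pictures are saved under pics/ and viewed, about 8 in all and at most 12, crops included, and the job is handed in when it is done.

```bash
mkdir -p pics
cat > h.py <<'E'
import numpy as np, cv2
from plant import bot
def K(c,h=420):
    f=h/2/np.tan(np.radians(c['fovy'])/2); return np.array([[f,0,c['cx']],[0,f,c['cy']],[0,0,1.]])
def ray(c,uv,z):
    p=cv2.undistortPoints(np.array([[uv]],float),K(c),np.array(c['distortion'],float))[0,0]
    R=cv2.Rodrigues(np.array(c['rvec'],float))[0]; o=-R.T@np.array(c['tvec'],float); d=R.T@np.array([p[0],p[1],1])
    return o+d*(z-o[2])/d[2]
def proj(c,P):
    return cv2.projectPoints(np.array(P,float).reshape(-1,3),np.array(c['rvec'],float),np.array(c['tvec'],float),K(c),np.array(c['distortion'],float))[0][:,0]
def snap(name,fn,crop=None,s=1):
    im=bot.capture(name)[:,:,::-1]; cv2.imwrite('pics/raw_'+fn,im)
    return im
E
python3 - <<'E'
from h import *
a=snap('scene','s1.png');b=snap('top','t1.png')
cv2.imwrite('pics/v1.png',cv2.resize(a,(800,600),interpolation=cv2.INTER_CUBIC));cv2.imwrite('pics/v2.png',cv2.resize(b,(800,600),interpolation=cv2.INTER_CUBIC))
for n in('scene','top'):
  c=bot.calibration(n);R=cv2.Rodrigues(np.array(c['rvec'],float))[0];print(c,-R.T@np.array(c['tvec']))
s=bot.state();print(s)
E
```

```text
{'fovy': 45.50564008698707, 'cx': 283.5618952020864, 'cy': 200.53288985208215, 'distortion': array([-0.12815792,  0.        ,  0.        ,  0.        ,  0.        ]), 'rvec': array([ 2.15211037, -0.78456214,  0.3570819 ]), 'tvec': array([-0.40674495,  0.33073933,  1.14768445])} [-0.1110344  -0.78022128  0.98536069]
{'fovy': 47.379555983763936, 'cx': 277.07843677255005, 'cy': 207.16347084679808, 'distortion': array([-0.16974575,  0.        ,  0.        ,  0.        ,  0.        ]), 'rvec': array([ 2.10196915, -2.13916252,  0.19553171]), 'tvec': array([0.04261732, 0.56092791, 1.22814942])} [0.32172851 0.02923592 1.31165673]
{'t': 0.1, 'q': array([-1.33220179,  0.3338255 ,  0.03986074,  1.46617547, -0.01340322,
        1.34331453, -0.05852153]), 'dq': array([ 0.00012579, -0.00148942,  0.0008426 , -0.00331356, -0.00014418,
       -0.00123099,  0.00071108]), 'joint_efforts': array([ 4.63075528e-03, -6.57822061e+01,  1.34031001e+00, -4.04713476e+01,
       -5.97633398e-02,  4.06693120e-02,  4.64376126e-05]), 'eef_pos': array([0.21529456, 0.61287773, 0.23576117]), 'ee_rot': array([ 0.69755562, -0.11892567,  0.11881512, -0.69653127]), 'ft_force': array([-0.17397087,  0.45336043, -0.04145142]), 'moment': array([ 0.00821846, -0.0567943 ,  0.05075359]), 'grip_width': 0.08674751010050247}
```

View pics/v1.png

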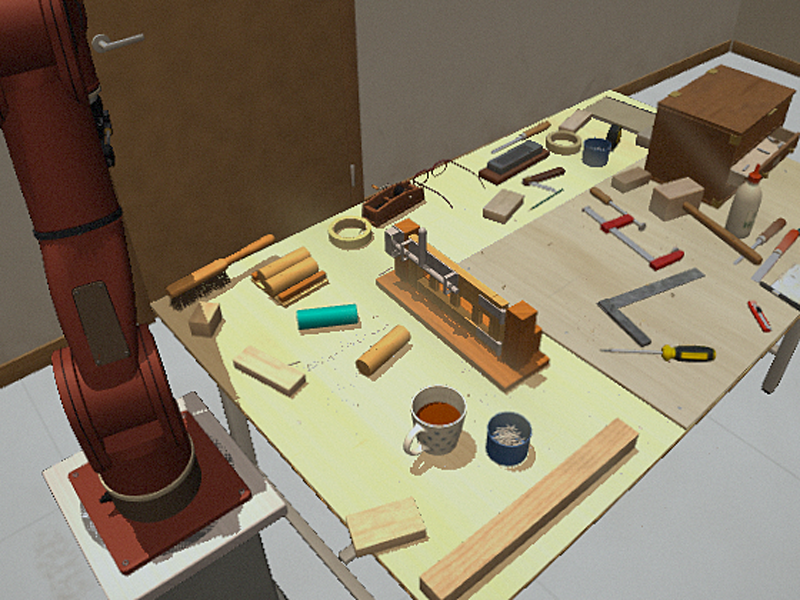

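View pics/v2.png

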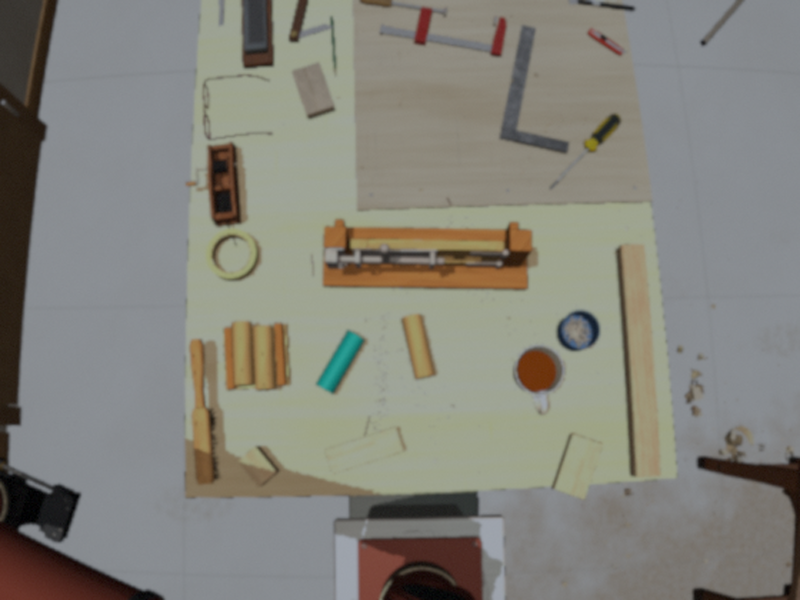

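The pale billet is at about (419,346) in the top view and (384,350) in the scene view. The turquoise lookalike at (341,361) is excluded by its colour. The cradle with two pale billets is at (256,356), the gate at (428,258), the tape at (232,254), the tin at (578,330) and the mug at (538,370). I'll confirm in an enlarged crop.

Run:
```python
from h import *
b=cv2.imread('pics/raw_t1.png')
cv2.imwrite('pics/v3.png',cv2.resize(b[145:285,150:380],None,fx=3.4,fy=3.4,interpolation=cv2.INTER_CUBIC))
```

```text
(no output)
```

View pics/v3.png

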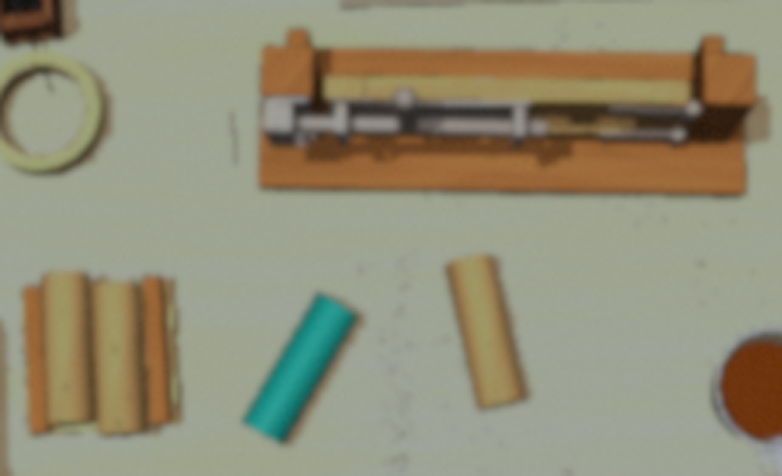

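```bash
cat >> h.py <<'E'
def cr(u,v,z,c): return ray(c,(u/3.4+150,v/3.4+145),z)
E
python3 - <<'E'
from h import *
np.set_printoptions(precision=4,suppress=True)
c=bot.calibration('top')
f=lambda pts,z:np.array([cr(u,v,z,c)[:2] for u,v in pts])
B=f([(447,264),(493,256),(526,398),(481,408)],.02);print('billet\n',B,B.mean(0)); e=(B[0]+B[1]-B[2]-B[3])/2;print(np.linalg.norm(e),np.arctan2(e[1],e[0]),np.linalg.norm(B[0]-B[1]))
for n,p in dict(left=[(45,273),(87,273),(92,420),(48,424)],right=[(97,283),(138,281),(140,431),(97,431)]).items():
  B=f(p,.03);e=(B[0]+B[1]-B[2]-B[3])/2;print(n,B.mean(0),np.linalg.norm(e),np.arctan2(e[1],e[0]),np.linalg.norm(B[0]-B[1]))
print('strips',f([(24,288),(44,287),(145,277),(162,276),(167,424),(150,426),(46,432),(31,434)],.026))
S=f([(262,188),(745,193)],.018);print('sole',S)
print('posts',f([(262,48),(756,55),(752,104)],.15))
print('knob',f([(404,96)],.206))
print('tape',f([(44,113)],.025),'mug',f([(775,388)],.09))
# frame from sole: yaw and origin
ey=(S[0]-S[1]);L=np.linalg.norm(ey);ey/=L;ex=np.array([ey[1],-ey[0]])
O=S.mean(0)+.06*ex;print('L',L,'O',O,'yaw',np.arctan2(ex[1],ex[0]),'hinge',O-.138*ey,'knob pred',O+.075*ey-.022*ex)
E
```

```text
billet
 [[ 0.5246  0.0216]
 [ 0.5305 -0.0155]
 [ 0.416  -0.039 ]
 [ 0.4087 -0.0032]] [ 0.47  -0.009]
0.11772010788137627 0.20668728642825404 0.03755302407877952
left [0.4611 0.3254] 0.1197009099230815 0.045888389922679206 0.034433421547433805
right [0.4534 0.2847] 0.11907990871939063 0.02014887636801151 0.033318967449535844
strips [[0.5097 0.3633]
 [0.5103 0.3469]
 [0.5172 0.2644]
 [0.5178 0.2506]
 [0.3993 0.2455]
 [0.3978 0.2591]
 [0.3937 0.3428]
 [0.3922 0.355 ]]
sole [[ 0.5901  0.1709]
 [ 0.5789 -0.2225]]
posts [[ 0.6691  0.1569]
 [ 0.6574 -0.211 ]
 [ 0.6198 -0.2058]]
knob [[0.6152 0.0506]]
tape [[0.6553 0.3513]] mug [[ 0.4141 -0.2239]]
L 0.39351447884847107 O [ 0.6445 -0.0275] yaw -0.028562246252867466 hinge [ 0.6405 -0.1655] knob pred [0.6246 0.0481]
```

The pale billet measures 118 x 38 mm and the two cradled ones 119 mm, all matching the description. The yaw of the loose one is about 0.21.

```bash
cat >> h.py <<'E'
from scipy.spatial.transform import Rotation as Ro
np.set_printoptions(precision=4,suppress=True)
def goto(p,a=None,s=None):
    "rows (cm, rad) from measured pose to p with tool z at yaw a, tool down"
    s=s or bot.state(); R=Ro.from_quat(s['ee_rot']).as_matrix(); best=None
    if a is None: a=np.arctan2(R[1,2],R[0,2])
    for k in(0,np.pi):
        z=np.array([np.cos(a+k),np.sin(a+k),0]);y=np.array([0,0,-1.]);T=np.c_[np.cross(y,z),y,z]
        w=Ro.from_matrix(R.T@T).as_rotvec()
        if best is None or np.linalg.norm(w)<np.linalg.norm(best): best=w
    print('row',np.r_[100*R.T@(np.array(p)-s['eef_pos']),best].round(3).tolist(),'yaw z',np.arctan2(R[1,2],R[0,2]))
def st():
    s=bot.state();print({k:np.round(s[k],4).tolist() for k in('t','q','eef_pos','ft_force','grip_width')});return s
E
python3 - <<'E'
from h import *
st();print(Ro.from_quat(bot.state()['ee_rot']).as_matrix())
goto([.50,.25,.236],.207+np.pi/2);goto([.47,-.009,.236],.207+np.pi/2)
E
```

```text
{'t': 0.1, 'q': [-1.3322, 0.3338, 0.0399, 1.4662, -0.0134, 1.3433, -0.0585], 'eef_pos': [0.2153, 0.6129, 0.2358], 'ft_force': [-0.174, 0.4534, -0.0415], 'grip_width': 0.0867}
[[ 0.9435 -0.0004  0.3314]
 [-0.3314 -0.0014  0.9435]
 [ 0.0001 -1.     -0.0015]]
row [38.888, 0.016, -24.801, 0.001, -0.545, -0.0] yaw z 1.2329758384183727
row [44.642, 0.053, -50.231, 0.001, -0.545, -0.0] yaw z 1.2329758384183727
```

```bash
python3 -m handwheel '[[2,0,-1.3,0,-0.03,0],[6,0,-3.8,0,-0.1,0],[10,0,-6.4,0,-0.17,0],[14,0,-8.9,0,-0.24,0],[18,0,-11.5,0,-0.31,0],[22,0,-14,0,-0.38,0],[26,0,-16.6,0,-0.45,0],[30,0,-19.1,0,-0.52,0]]' -1
python3 -c "
from h import *
goto([.47,-.009,.2],.207+np.pi/2)"
```

```text
t: 0.9
eef_pos: [0.4359, 0.3317, 0.2364]
ee_rot: [0.704, 0.065, -0.065, -0.704]
ft_force: [1.2, 0.7, -0.3]
grip_width: 0.0871
row [-2.916, 3.645, -34.112, 0.0, -0.022, -0.0] yaw z 1.7558343481666219
```

```bash
python3 -m handwheel '[[-0.4,0.4,-4.5,0,-0.01,0],[-0.8,0.9,-9,0,-0.02,0],[-1.2,1.4,-13.5,0,-0.02,0],[-1.6,1.9,-18,0,-0.02,0],[-2,2.4,-22.5,0,-0.02,0],[-2.3,2.8,-27,0,-0.02,0],[-2.6,3.2,-31,0,-0.02,0],[-2.9,3.6,-34.1,0,-0.02,0]]' -1
python3 - <<'E'
from h import *
s=st();c=bot.calibration('wrist');im=snap('wrist','w1.png')
cv2.imwrite('pics/v4.png',cv2.resize(im,(800,600),interpolation=cv2.INTER_CUBIC))
import pickle;pickle.dump(c,open('w1.pkl','wb'))
goto([.47,-.009,.02],.207+np.pi/2)
E
```

```text
t: 1.7
eef_pos: [0.4681, -0.0097, 0.2004]
ee_rot: [-0.704, -0.071, 0.071, 0.704]
ft_force: [0.3, 0.2, -0.2]
grip_width: 0.0869
{'t': 1.7, 'q': [-0.5831, -0.0386, 0.5027, 1.9604, 0.0198, 1.2152, 1.6834], 'eef_pos': [0.4681, -0.0097, 0.2004], 'ft_force': [0.2542, 0.1746, -0.1576], 'grip_width': 0.0869}
row [0.317, 17.986, 0.529, 0.002, -0.011, -0.001] yaw z 1.7665298887638732
```

View pics/v4.png

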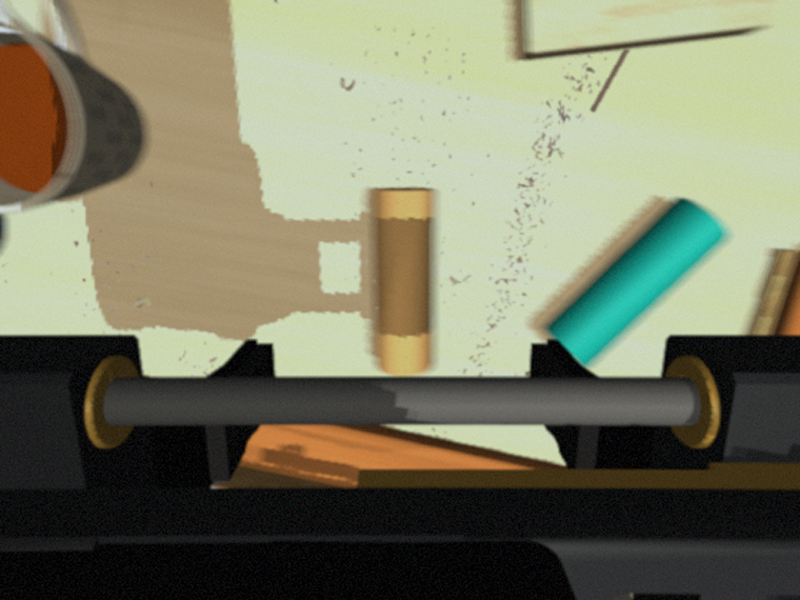

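The wrist view shows the pale billet with corners (371,189), (435,189), (433,373) and (375,373), upright in the picture and between the open jaws.

Run:
```python
from h import *
import pickle;c=pickle.load(open('w1.pkl','rb'))
B=np.array([ray(c,(u*.7,v*.7),.02)[:2] for u,v in[(371,189),(435,189),(433,373),(375,373)]])
e=(B[2]+B[3]-B[0]-B[1])/2;print(B,B.mean(0),np.linalg.norm(e),np.arctan2(e[1],e[0]))
a=np.arctan2(e[1],e[0]);p=B.mean(0)
goto([*p,.02],a+np.pi/2)
```

```text
[[ 0.4193 -0.0384]
 [ 0.4112  0.0014]
 [ 0.5339  0.027 ]
 [ 0.542  -0.0125]] [ 0.4766 -0.0056] 0.12531532697769743 0.2073348241150661
row [1.031, 17.985, 0.73, 0.002, -0.012, -0.001] yaw z 1.7665298887638732
```

```bash
python3 -m handwheel '[[0.2,3,0.2,0,-0.01,0],[0.4,7,0.4,0,-0.01,0],[0.6,11,0.6,0,-0.01,0],[0.8,14,0.6,0,-0.01,0],[0.8,16.2,0.6,0,-0.01,0],[0.8,17.4,0.6,0,-0.01,0],[0.8,18,0.6,0,-0.01,0],[0.8,18,0.6,0,-0.01,0]]' -1
python3 -m handwheel '[[0,0,0,0,0,0],[0,0,0,0,0,0],[0,0,0,0,0,0],[0,0,0,0,0,0],[0,0,0,0,0,0],[0,0,0,0,0,0],[0,0,0,0,0,0],[0,0,0,0,0,0]]' 1 25
```

```text
t: 2.55
eef_pos: [0.475, 0.0005, 0.0205]
ee_rot: [0.703, 0.075, -0.075, -0.703]
ft_force: [-0.2, 0.0, 0.8]
grip_width: 0.087
t: 3.35
eef_pos: [0.475, 0.0004, 0.0205]
ee_rot: [0.703, 0.075, -0.075, -0.703]
ft_force: [0.3, -0.5, 1.3]
grip_width: 0.0392
```

```bash
python3 -m handwheel '[[0,-2,0,0,0,0],[0,-5,0,0,0,0],[0,-8.5,0,0,0,0],[0,-11.5,1,0,0,0],[0,-13,4,0,0,0],[0,-14,8,0,0,0],[0,-14,12,0,0,0],[0,-14,16,0,0,0]]' 
python3 -c "
from h import *
st();goto([.457,.305,.16],.05+np.pi/2)"
```

```text
t: 4.15
eef_pos: [0.4409, 0.1583, 0.161]
ee_rot: [-0.703, -0.075, 0.074, 0.703]
ft_force: [0.5, 0.2, -1.0]
grip_width: 0.0394
{'t': 4.15, 'q': [-0.7818, 0.0091, 0.3468, 2.0046, -0.0038, 1.1275, 1.3493], 'eef_pos': [0.4409, 0.1583, 0.161], 'ft_force': [0.4989, 0.2245, -0.9554], 'grip_width': 0.0394}
row [4.653, 0.115, 14.002, -0.001, 0.162, 0.001] yaw z 1.782588896887544
```

Run:
```python
from h import *
import pickle
c=bot.calibration('wrist');im=snap('wrist','w2.png');pickle.dump(c,open('w2.pkl','wb'))
cv2.imwrite('pics/v5.png',cv2.resize(im,(800,600),interpolation=cv2.INTER_CUBIC))
```

```text
(no output)
```

View pics/v5.png

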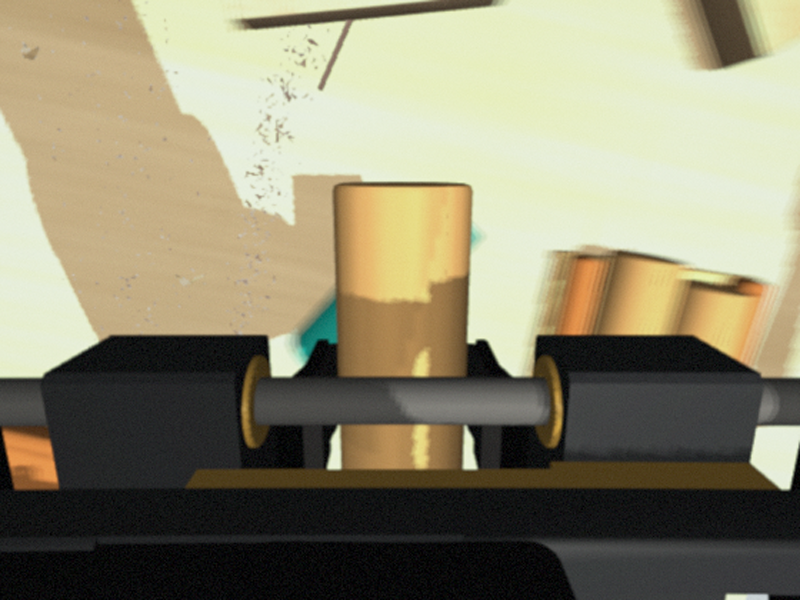

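Run:
```python
from h import *
import pickle;c=pickle.load(open('w2.pkl','rb'))
f=lambda u,v,z:ray(c,(u*.7,v*.7),z)[:2]
print('held end',f(403,184,.18),f(337,186,.161),f(470,186,.161))
print('right end mid top',f(650,259,.05),'edges',f(613,254,.035),f(684,266,.035))
print('left end mid top',f(722,287,.05),'edges',f(690,282,.035),f(757,293,.035))
s=bot.state();print(s['eef_pos'])
```

```text
held end [0.3793 0.1463] [0.3844 0.1282] [0.3764 0.1654]
right end mid top [0.3935 0.2804] edges [0.3961 0.2678] [0.3944 0.3076]
left end mid top [0.3998 0.3218] edges [0.4022 0.3139] [0.4004 0.3519]
[0.4389 0.1653 0.1607]
```

```bash
python3 -c "
from h import *
st();goto([.46,.305,.11],.05+np.pi/2)"
```

```text
{'t': 4.2, 'q': [-0.7866, 0.0112, 0.3384, 2.0033, -0.007, 1.1269, 1.3441], 'eef_pos': [0.4389, 0.1653, 0.1607], 'ft_force': [-1.9421, 7.7782, -0.4101], 'grip_width': 0.0393}
row [5.084, 5.108, 13.172, -0.003, 0.169, 0.0] yaw z 1.7893359790990109
```

```bash
python3 -m handwheel '[[1,0,2.5,0,0.03,0],[2.2,1,5.5,0,0.07,0],[3.4,2,8.5,0,0.11,0],[4.3,3.5,11.2,0,0.14,0],[5,4.6,12.7,0,0.17,0],[5,5,13,0,0.17,0],[5,5,13,0,0.17,0],[5,5,13,0,0.17,0]]' 
python3 -c "
from h import *
st();goto([.46,.305,.065],.05+np.pi/2)"
```

```text
t: 5.0
eef_pos: [0.4631, 0.2932, 0.1109]
ee_rot: [0.707, 0.015, -0.015, -0.707]
ft_force: [-0.1, -0.1, -0.5]
grip_width: 0.0393
{'t': 5.0, 'q': [-0.8885, 0.233, 0.2762, 1.8762, -0.0725, 1.0422, 1.0296], 'eef_pos': [0.4631, 0.2932, 0.1109], 'ft_force': [-0.0929, -0.1418, -0.5042], 'grip_width': 0.0393}
row [-0.265, 4.589, 1.191, 0.0, -0.008, 0.0] yaw z 1.612351316181601
```

```bash
python3 -m handwheel '[[-0.2,0,0.6,0,0,0],[-0.2,0.5,1.2,0,0,0],[-0.2,1.5,1.2,0,0,0],[-0.2,2.5,1.2,0,0,0],[-0.2,3.3,1.2,0,0,0],[-0.2,3.9,1.2,0,0,0],[-0.2,3.9,1.2,0,0,0],[-0.2,3.9,1.2,0,0,0]]' 
python3 -c "
from h import *
st();goto([.46,.305,.065],.05+np.pi/2)
im=snap('scene','s2.png')
cv2.imwrite('pics/v6.png',cv2.resize(im[150:230,90:260],None,fx=4.7,fy=4.7,interpolation=cv2.INTER_CUBIC))"
```

```text
t: 5.8
eef_pos: [0.4604, 0.3063, 0.0715]
ee_rot: [0.707, 0.015, -0.015, -0.707]
ft_force: [0.1, 0.0, -0.1]
grip_width: 0.0395
{'t': 5.8, 'q': [-0.8947, 0.2899, 0.2629, 1.8977, -0.0903, 0.9656, 1.022], 'eef_pos': [0.4604, 0.3063, 0.0715], 'ft_force': [0.1148, 0.0023, -0.0506], 'grip_width': 0.0395}
row [-0.048, 0.648, -0.124, 0.0, -0.008, -0.0] yaw z 1.612782667130208
```

View pics/v6.png

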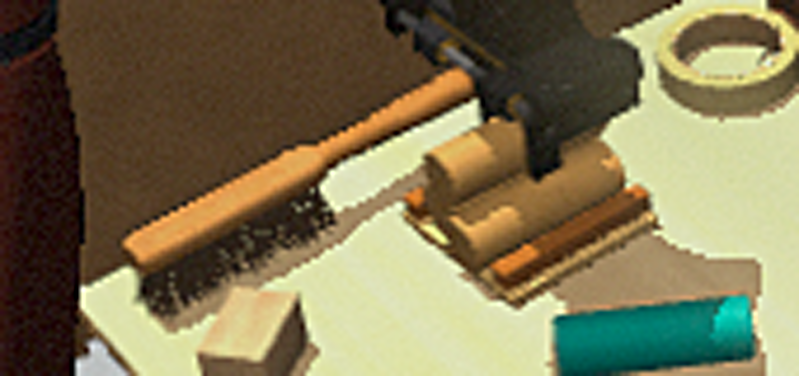

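The held billet's end is at (460,165) in the crop, above the two cradled ones and parallel to them. The fingers are clear, so I lower it.

```bash
python3 -m handwheel '[[0,0.15,-0.05,0,0,0],[0,0.3,-0.1,0,0,0],[0,0.45,-0.1,0,0,0],[0,0.6,-0.1,0,0,0],[0,0.7,-0.1,0,0,0],[0,0.7,-0.1,0,0,0],[0,0.7,-0.1,0,0,0],[0,0.7,-0.1,0,0,0]]'
```

```text
t: 6.65
eef_pos: [0.4606, 0.3073, 0.066]
ee_rot: [-0.706, -0.016, 0.015, 0.708]
ft_force: [-4.5, 1.8, 11.0]
grip_width: 0.0397
```

```bash
python3 -m handwheel '[[0,-0.05,0,0,0,0],[0,-0.1,0,0,0,0],[0,-0.1,0,0,0,0],[0,-0.1,0,0,0,0],[0,-0.1,0,0,0,0],[0,-0.1,0,0,0,0],[0,-0.1,0,0,0,0],[0,-0.1,0,0,0,0]]' - 5 
python3 -m handwheel '[[0,0,0,0,0,0],[0,0,0,0,0,0],[0,0,0,0,0,0],[0,0,0,0,0,0],[0,0,0,0,0,0],[0,0,0,0,0,0],[0,0,0,0,0,0],[0,0,0,0,0,0]]' -1 
python3 -m handwheel '[[0,-1,0,0,0,0],[0,-3,0,0,0,0],[0,-6,0,0,0,0],[0,-10,0,0,0,0],[0,-14,0,0,0,0],[0,-18,0,0,0,0],[0,-20,0,0,0,0],[0,-21,0,0,0,0]]'
python3 -c "
from h import *
st();goto([.56,.05,.28],0)
b=snap('top','t2.png')
cv2.imwrite('pics/v7.png',cv2.resize(b[145:285,150:380],None,fx=3.4,fy=3.4,interpolation=cv2.INTER_CUBIC))"
```

```text
t: 7.45
eef_pos: [0.4607, 0.3054, 0.0656]
ee_rot: [-0.707, -0.015, 0.015, 0.707]
ft_force: [1.6, 1.3, 4.2]
grip_width: 0.0398
t: 8.25
eef_pos: [0.4604, 0.3054, 0.0656]
ee_rot: [0.707, 0.015, -0.015, -0.707]
ft_force: [0.9, 0.2, -0.8]
grip_width: 0.0859
t: 9.05
eef_pos: [0.4611, 0.3057, 0.2788]
ee_rot: [-0.706, -0.016, 0.014, 0.708]
ft_force: [0.6, -0.2, -0.1]
grip_width: 0.0869
{'t': 9.05, 'q': [-0.9221, 0.1098, 0.2808, 1.6559, -0.0314, 1.3761, 0.9758], 'eef_pos': [0.4611, 0.3057, 0.2788], 'ft_force': [0.589, -0.2079, -0.1313], 'grip_width': 0.0869}
row [8.809, -0.166, -25.964, 0.0, -1.529, 0.004] yaw z 1.6127605819091528
```

View pics/v7.png

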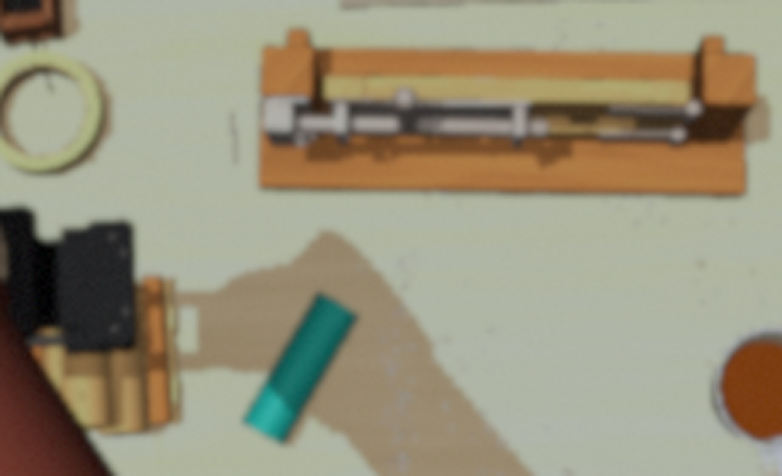

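Run:
```python
from h import *
s=bot.state();c=bot.calibration('wrist')
p=s['eef_pos'];R0=cv2.Rodrigues(np.array(c['rvec'],float))[0]
print('cam pos rel',-R0.T@c['tvec']-p)
for h in([.70,.05,.30],[.68,.05,.28],[.66,.05,.28]):
    d=np.array(h)-p
    print(h,proj(c,[np.array([.615,.05,.206])-d,np.array([.625,.048,.206])-d])/.7)
    goto(h)
sc=bot.calibration('scene');print(proj(sc,[[.615,.0506,.206],[.625,.048,.206],[.457,.305,.085]]))
```

```text
cam pos rel [-0.0673 -0.0024  0.1483]
[0.7, 0.05, 0.3] [[406.8837 125.6596]
 [401.5299 148.4844]]
row [22.799, -2.12, -26.56, -0.003, -0.0, 0.003] yaw z 1.6128635773230036
[0.68, 0.05, 0.28] [[405.3695 171.6537]
 [399.686  195.4   ]]
row [20.795, -0.126, -26.481, -0.003, -0.0, 0.003] yaw z 1.6128635773230036
[0.66, 0.05, 0.28] [[403.311  218.9869]
 [397.7808 241.641 ]]
row [18.797, -0.132, -26.397, -0.003, -0.0, 0.003] yaw z 1.6128635773230036
[[295.2169 160.6624]
 [298.6503 159.6969]
 [199.6373 176.2882]]
```

```bash
python3 -m handwheel '[[2,0,-3,0,0,0],[5,0,-7,0,0,0],[8,0,-11,0,0,0],[11,0,-15,0,0,0],[14,0,-19,0,0,0],[16.5,0,-23,0,0,0],[18,0,-25.5,0,0,0],[18.8,0,-26.4,0,0,0]]'
python3 -m handwheel '[[0,0,0,0,0,0],[0,0,0,0,0,0],[0,0,0,0,0,0],[0,0,0,0,0,0],[0,0,0,0,0,0],[0,0,0,0,0,0],[0,0,0,0,0,0],[0,0,0,0,0,0]]' -1
python3 - <<'E'
from h import *
import pickle
s=st();c=bot.calibration('wrist');im=snap('wrist','w3.png');pickle.dump(c,open('w3.pkl','wb'))
a=snap('scene','s3.png')
V=np.hstack([cv2.resize(im[60:260,180:380],(400,400),interpolation=cv2.INTER_CUBIC),cv2.resize(a[150:220,155:225],(400,400),interpolation=cv2.INTER_CUBIC)])
cv2.imwrite('pics/v8.png',V)
E
```

```text
t: 9.9
eef_pos: [0.6598, 0.0451, 0.2739]
ee_rot: [0.708, 0.012, -0.014, -0.706]
ft_force: [0.4, 0.3, -0.9]
grip_width: 0.0868
t: 10.7
eef_pos: [0.6593, 0.0496, 0.2756]
ee_rot: [0.707, 0.015, -0.015, -0.707]
ft_force: [-0.1, 0.1, -0.3]
grip_width: 0.0872
{'t': 10.7, 'q': [-0.5051, 0.363, 0.4916, 1.3952, -0.1702, 1.4253, 1.5969], 'eef_pos': [0.6593, 0.0496, 0.2756], 'ft_force': [-0.0953, 0.1294, -0.2814], 'grip_width': 0.0872}
```

View pics/v8.png

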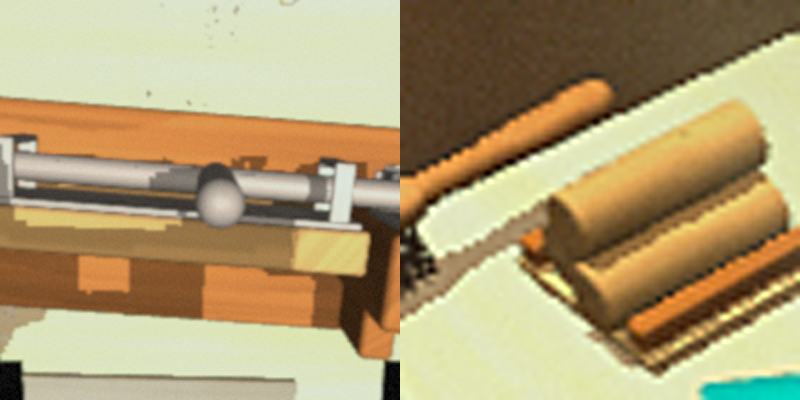

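Right panel: the billet rests saddled and in line on the two cradled ones. Left panel: the knob's top is at crop (222,202), raw (291,161).

Run:
```python
from h import *
import pickle;c=pickle.load(open('w3.pkl','rb'))
f=lambda u,v,z:ray(c,(180+u/2,60+v/2),z)[:2]
for z in(.195,.2,.206): print('knob',f(222,202,z))
a,b,d=f(20,208,.15),f(295,228,.15),f(295,271,.15);e=b-a
e2=f(368,235,.15);print('gate front edge',a,b,e2,'back',d,'yaw',-np.arctan2(e[0],e[1]))
e=f(400,127,.018)-f(0,97,.018);print('sole',f(0,97,.018),f(400,127,.018),-np.arctan2(e[0],e[1]))
```

```text
knob [0.6195 0.0553]
knob [0.6189 0.0551]
knob [0.6182 0.0549]
gate front edge [ 0.6305 -0.021 ] [0.6336 0.0857] [0.6352 0.1143] back [0.6507 0.087 ] yaw -0.029748984928678134
sole [ 0.5881 -0.0636] [0.5946 0.158 ] -0.029269540869009878
```

```bash
python3 -c "
from h import *
goto([.6195,.0535,.18],1.542)"
```

```text
row [-3.964, 9.559, 0.56, -0.0, 0.071, -0.0] yaw z 1.612949243546677
```

```bash
python3 -m handwheel '[[-1.5,0,0.3,0,0.04,0],[-3.2,0.5,0.6,0,0.07,0],[-4,2.5,0.6,0,0.07,0],[-4,5,0.6,0,0.07,0],[-4,7.5,0.6,0,0.07,0],[-4,9,0.6,0,0.07,0],[-4,9.5,0.6,0,0.07,0],[-4,9.5,0.6,0,0.07,0]]' -1
python3 -c "
from h import *
st();goto([.6195,.0535,.18],1.542)"
```

```text
t: 11.6
eef_pos: [0.6191, 0.0537, 0.1804]
ee_rot: [0.707, -0.01, 0.01, -0.707]
ft_force: [-1.1, -0.1, 0.6]
grip_width: 0.0867
{'t': 11.6, 'q': [-0.5473, 0.3307, 0.4858, 1.6316, -0.1618, 1.2202, 1.5147], 'eef_pos': [0.6191, 0.0537, 0.1804], 'ft_force': [-1.1159, -0.0761, 0.5964], 'grip_width': 0.0867}
row [0.037, 0.038, -0.024, 0.0, 0.001, -0.001] yaw z 1.542790390466485
```

```bash
python3 -m handwheel '[[0,0,0,0,0,0],[0,0,0,0,0,0],[0,0,0,0,0,0],[0,0,0,0,0,0],[0,0,0,0,0,0],[0,0,0,0,0,0],[0,0,0,0,0,0],[0,0,0,0,0,0]]' 1 40
python3 -m handwheel '[[0,0,0,0,0,0],[0,-0.2,0,0,0,0],[0,-0.5,0,0,0,0],[0,-0.8,0,0,0,0],[0,-1.1,0,0,0,0],[0,-1.35,0,0,0,0],[0,-1.35,0,0,0,0],[0,-1.35,0,0,0,0]]'
python3 -c "
from h import *
s=st();print(Ro.from_quat(s['ee_rot']).as_matrix())"
```

```text
t: 12.4
eef_pos: [0.6191, 0.0539, 0.1806]
ee_rot: [-0.707, 0.01, -0.01, 0.707]
ft_force: [1.1, 1.3, -0.3]
grip_width: 0.0312
t: 13.2
eef_pos: [0.6191, 0.0535, 0.194]
ee_rot: [0.707, -0.01, 0.01, -0.707]
ft_force: [-0.7, -3.2, -1.2]
grip_width: 0.0147
{'t': 13.2, 'q': [-0.5498, 0.3199, 0.4886, 1.6159, -0.156, 1.2451, 1.5107], 'eef_pos': [0.6191, 0.0535, 0.194], 'ft_force': [-0.6993, -3.248, -1.2186], 'grip_width': 0.0147}
[[ 0.9996 -0.0001  0.028 ]
 [-0.028  -0.0004  0.9996]
 [-0.0001 -1.     -0.0004]]
```

```bash
python3 -m handwheel '[[0,-0.1,0,0,0,0],[0,-0.2,0,0,0,0],[0,-0.2,0,0,0,0],[0,-0.2,0,0,0,0],[0,-0.2,0,0,0,0],[0,-0.2,-0.1,0,0,0],[0,-0.2,-0.3,0,0,0],[0,-0.2,-0.3,0,0,0]]'
```

```text
t: 14.0
eef_pos: [0.619, 0.0518, 0.1961]
ee_rot: [-0.707, 0.01, -0.01, 0.707]
ft_force: [-1.0, 0.7, -0.8]
grip_width: 0.0151
```

```bash
python3 -m handwheel '[[0,0,-0.3,0,0,0],[0,0,-0.7,0,0,0],[0,0,-1.1,0,0,0],[0,0,-1.5,0,0,0],[0,0,-1.9,0,0,0],[0,0,-2.3,0,0,0],[0,0,-2.5,0,0,0],[0,0,-2.5,0,0,0]]'
```

```text
t: 14.8
eef_pos: [0.6182, 0.0251, 0.196]
ee_rot: [0.707, -0.01, 0.01, -0.707]
ft_force: [-2.6, -0.9, -1.4]
grip_width: 0.0148
```

```bash
python3 -m handwheel '[[0,0,-0.4,0,0,0],[0,0,-0.9,0,0,0],[0,0,-1.4,0,0,0],[0,0,-1.9,0,0,0],[0,0,-2.3,0,0,0],[0,0,-2.6,0,0,0],[0,0,-2.8,0,0,0],[0,0,-2.8,0,0,0]]'
python3 - <<'E'
from h import *
s=st();a=snap('scene','s4.png')
cv2.imwrite('pics/v9.png',cv2.resize(a[140:240,250:390],None,fx=5.6,fy=5.6,interpolation=cv2.INTER_CUBIC))
E
```

```text
t: 15.6
eef_pos: [0.6174, -0.0016, 0.196]
ee_rot: [-0.707, 0.01, -0.009, 0.707]
ft_force: [-4.8, 3.3, -1.3]
grip_width: 0.0151
{'t': 15.6, 'q': [-0.4822, 0.3127, 0.5129, 1.6243, -0.1608, 1.2472, 1.6047], 'eef_pos': [0.6174, -0.0016, 0.196], 'ft_force': [-4.7729, 3.2683, -1.3226], 'grip_width': 0.0151}
```

View pics/v9.png

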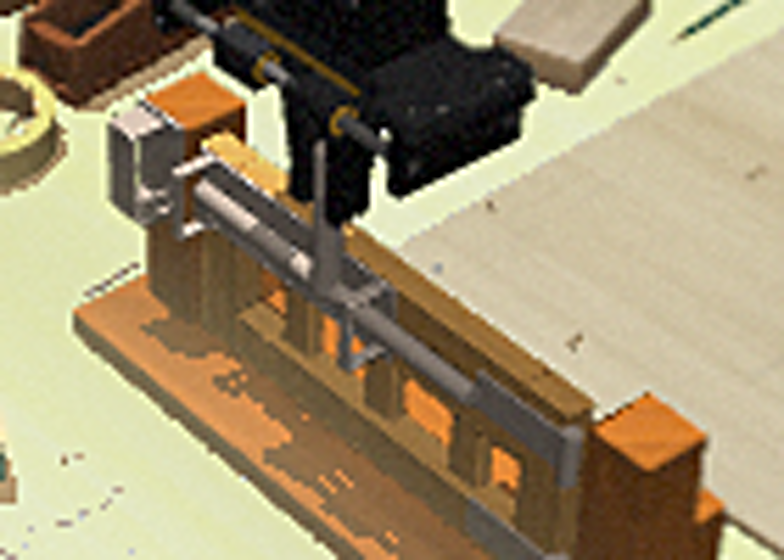

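The bolt's nose (200,190) is clear of the keeper (140,160) and the bolt is fully back. Next I work out the swing arc.

Run:
```python
from h import *
s=bot.state();R=Ro.from_quat(s['ee_rot']).as_matrix();H=np.array([.636,-.161,0]);r=s['eef_pos']-H;r[2]=0
for t in np.arange(.03,.37,.03):
    d=Ro.from_rotvec([0,0,t]).apply(r)-r; print(round(t,2),(100*R.T@d).round(2).tolist(),-round(t,3))
```

```text
0.03 [-0.48, 0.0, -0.08] -0.03
0.06 [-0.95, 0.0, -0.17] -0.06
0.09 [-1.42, 0.0, -0.27] -0.09
0.12 [-1.89, 0.0, -0.39] -0.12
0.15 [-2.35, 0.0, -0.52] -0.15
0.18 [-2.81, 0.0, -0.67] -0.18
0.21 [-3.26, 0.0, -0.83] -0.21
0.24 [-3.71, 0.0, -1.0] -0.24
0.27 [-4.15, 0.0, -1.19] -0.27
0.3 [-4.59, 0.0, -1.39] -0.3
0.33 [-5.02, 0.0, -1.6] -0.33
0.36 [-5.45, 0.0, -1.83] -0.36
```

```bash
python3 -m handwheel '[[-0.2,0,-0.03,0,-0.012,0],[-0.48,0,-0.08,0,-0.03,0],[-0.8,0,-0.14,0,-0.05,0],[-1.1,0,-0.2,0,-0.07,0],[-1.42,0,-0.27,0,-0.09,0],[-1.65,0,-0.33,0,-0.105,0],[-1.89,0,-0.39,0,-0.12,0],[-1.89,0,-0.39,0,-0.12,0]]' - 50
python3 - <<'E'
from h import *
s=st();R=Ro.from_quat(s['ee_rot']).as_matrix();H=np.array([.636,-.161,0]);r=s['eef_pos']-H;r[2]=0
print('ang',np.arctan2(r[1],r[0])-np.arctan2(.1594,-.0186),np.linalg.norm(r))
E
```

```text
t: 16.45
eef_pos: [0.599, -0.0046, 0.1966]
ee_rot: [-0.706, -0.034, 0.033, 0.707]
ft_force: [1.8, 5.3, -0.9]
grip_width: 0.0146
{'t': 16.45, 'q': [-0.4794, 0.2683, 0.497, 1.6711, -0.1355, 1.2343, 1.7127], 'eef_pos': [0.599, -0.0046, 0.1966], 'ft_force': [1.8449, 5.2644, -0.8657], 'grip_width': 0.0146}
ang 0.11630364222897005 0.16072921127988296
```

```bash
python3 -m handwheel '[[-0.48,0,-0.08,0,-0.03,0],[-0.95,0,-0.17,0,-0.06,0],[-1.42,0,-0.27,0,-0.09,0],[-1.89,0,-0.39,0,-0.12,0],[-2.35,0,-0.52,0,-0.15,0],[-2.81,0,-0.67,0,-0.18,0],[-3.26,0,-0.83,0,-0.21,0],[-3.26,0,-0.83,0,-0.21,0]]'
python3 -m handwheel '[[0,0,0,0,0,0],[0,0,0,0,0,0],[0,0,0,0,0,0],[0,0,0,0,0,0],[0,0,0,0,0,0],[0,0,0,0,0,0],[0,0,0,0,0,0],[0,0,0,0,0,0]]'
python3 - <<'E'
from h import *
import pickle
s=st();R=Ro.from_quat(s['ee_rot']).as_matrix();H=np.array([.636,-.161,0]);r=s['eef_pos']-H;r[2]=0
print('ang',np.arctan2(r[1],r[0])-np.arctan2(.1594,-.0186),np.linalg.norm(r))
a=snap('scene','s5.png')
cv2.imwrite('pics/v10.png',cv2.resize(a[140:310,150:390],None,fx=3.3,fy=3.3,interpolation=cv2.INTER_CUBIC))
c=bot.calibration('scene')
for t in(.29,.31,.33,.35):
    e=.029; y=np.array([np.sin(e)-0,np.cos(e)]); y=Ro.from_rotvec([0,0,t]).apply([*y,0]); n=Ro.from_rotvec([0,0,t]).apply([np.cos(e),-np.sin(e),0])
    E=H+.275*y+[0,0,.15]; q=proj(c,[E-.009*n,E+.009*n]); print(t,((q-[150,140])*3.3).round(0).tolist())
E
```

```text
t: 17.25
eef_pos: [0.5668, -0.0156, 0.1965]
ee_rot: [-0.698, -0.108, 0.107, 0.699]
ft_force: [1.1, 6.6, -2.1]
grip_width: 0.0145
t: 18.05
eef_pos: [0.5673, -0.0154, 0.1964]
ee_rot: [-0.698, -0.108, 0.107, 0.699]
ft_force: [0.8, 7.0, -0.8]
grip_width: 0.0151
{'t': 18.05, 'q': [-0.4655, 0.1974, 0.4755, 1.7462, -0.0975, 1.2195, 1.9106], 'eef_pos': [0.5673, -0.0154, 0.1964], 'ft_force': [0.7983, 6.9569, -0.8406], 'grip_width': 0.0151}
ang 0.3250130713788637 0.16100550080261217
0.29 [[385.0, 122.0], [398.0, 111.0]]
0.31 [[382.0, 125.0], [394.0, 115.0]]
0.33 [[378.0, 129.0], [390.0, 118.0]]
0.35 [[375.0, 132.0], [386.0, 121.0]]
```

View pics/v10.png

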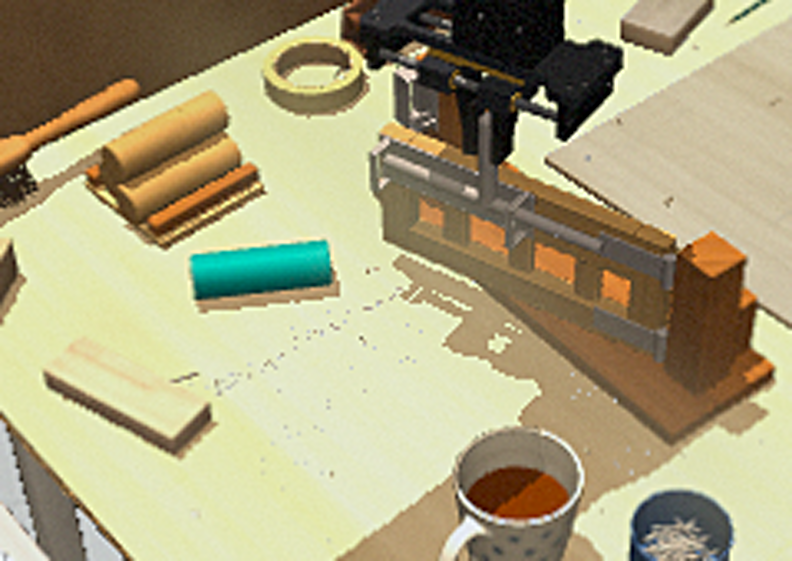

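```bash
python3 -c "
from h import *
st();print(bot.finish_job())"
```

```text
{'t': 18.1, 'q': [-0.4656, 0.1974, 0.4756, 1.7462, -0.0974, 1.2196, 1.9106], 'eef_pos': [0.5672, -0.0155, 0.1964], 'ft_force': [0.1324, 6.1579, -1.8573], 'grip_width': 0.015}
the job is handed in; nothing more can be done
None
```

The job is done and handed in at 18.1 s of the 48 s allowed. The pale billet lies saddled on the two cradle billets and has been let go. The bolt was lifted over the lip and pulled fully back, and the arm still grips the knob, holding the gate open.

- **Billet:** an enlarged scene view after release showed it resting in line on the two lower billets. The last scene view still shows it there.
- **Bolt:** the jaws were still closing when I began the lift. I raised the tool about 15 mm in all, so the bolt itself may be up a millimetre or two less. It passed the lip with no noticeable force. The tool travelled about 55 mm along the gate, and the picture showed the nose clear of the keeper.
- **Gate:** the swing worked out from the tool position is 0.325 rad, or about 9 cm at the free edge. The edge in the last picture fits about 0.33 rad. The arm was steady over the last 0.8 s, with 6–7 N on the wrist.
- **Bystanders:** I did not touch the tin, the tape roll or the mug. They look unmoved in the last picture, but I did not measure their positions again.
- **Disagreement:** the top camera and the wrist camera disagreed by about 7 mm on where the loose billet lay. I used a point between the two, and the grasp worked.

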